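# Open the curing box whose slide bolt may be caught, and hold the cover up

## Robot

A 6-joint arm with a two-finger parallel gripper is mounted at the origin on a cart in front of the work surface, level with it; the furniture and walls round the work are solid. World frame = base frame: x ahead of the robot, y to its left, z up, the work surface at z = 0. Lengths are in m, angles in degrees, forces in N, time in s.
With the tool pointing down it reaches from about 0.4 to 0.825 m from the base axis. Payload 7 kg.
Tool frame: the origin (TCP) lies midway between the tips of the shut fingers; the grasp point (between the pads) lies 19 mm behind it; x points along the fingers, z is the direction in which the jaws open and shut, and the axes are right-handed (so a half turn about x gives the same grasp; the last joint's range is limited). The gripper opens to 88 mm and grips with 3 to 60 N. Pads are 19 mm wide; open, the fingers measure 130 mm over their backs; the gripper's body (78 mm by 193 mm) begins 47 mm behind the grasp point.
Start: joints at [93.169, 20.546, 0.682, 0, -70.136, -16.507], TCP at [0.156, 0.657, 0.2] pointing down, gripper open.
Joint ranges: [-176.03, 176.03], [-82.01, 121.73], [-58.28, 71.71], [-173.87, 95.51], [-174.79, -0.11], [-173.66, 173.66]. Speed limits (degrees/s): [136.94, 136.94, 172.46, 180, 180, 180].

## Interface

Orientations are given as [roll, pitch, yaw] about the fixed x, y, z axes, in that order (R = Rz(yaw) Ry(pitch) Rx(roll)).
In Python, from plant import get_state, capture, close_job gives the robot as it stands.
- The arm moves only by the tool play_rows, never from a script. Its argument "series" is one flat list of numbers, 4 for each row, row after row: the shift along the tool's x, y, z in m, then the turn about the tool's x in rad. In form: [tx, ty, tz, spin, tx, ty, tz, spin, ...]. A call has exactly 5 rows; each row shifts and turns the commanded pose from where the row before left it, along the tool's axes as they then stand; what a row does not reach is not made up. A row lasts 1/12 s, in which the tool goes at most 41.7 mm and 7.16 degrees, less where a joint would pass 70% of its speed; a pose out of reach is approached as far as the arm can. A call is refused whole if a number of a shift passes 0.0417 or a number of a turn 0.125, either way. A call with a gripper value outside its range is refused whole. "jaw" is the opening in per cent of the stroke, from 0 (shut) to 100 (fully open), set as the call begins (left out, the last holds). The fingers move at their own pace and stop on an object; "squeeze" is the grip in N (left out, the last holds). Time passes only in rows, so rows that do not move let the fingers close, or fill a call up. It gives the time, the measured TCP pose, the force and the opening at its end, in the units of the state.
- get_state(): the state, without advancing time (a new reading comes with each control period).
- capture(name): name is "scene" or "side" or "wrist"; returns a dict with "img" (384x512x3 uint8, blue, green, red), "K" (3x3 intrinsics, pixels), "k1" (the pictures are not rectified: a ray, as slopes to the right and down, at radius r is drawn at 1 + k1 r^2 times it, then the intrinsics apply), "world_from_camera" (4x4, takes a point from camera to world coordinates). Camera axes: x right, y down, z forward; pixel columns grow to the right and rows downward; lengths in m; the calibration is good to about 2 mm. A picture is of the moment at which its call begins. There is no depth.
- close_job(): hands the job in, once; it reports no verdict.
The state is a dict: "time_s": time; "joints": joint angles; "qd": joint speeds; "joint_torque": joint torques, N m; "tcp_pos": TCP position; "eef_rot": TCP orientation; "contact_force": force on the tool from outside, world axes, zero at the start; "moment": the same for the moment, N m; "gripper_width": finger opening in m.
Only numpy, scipy, OpenCV 4.12 (cv2) and the standard library are available. Lean on these libraries where they do the work, as an engineer would, in place of code of your own. Each camera call takes 0.05 s, during which the arm holds its last target.

## Task

A fresh casting is curing in the grey box, and nobody can see whether the slide bolt on its cover is caught. Before touching the bolt, tug the cover gently upward by its handle to feel whether it is free; if it is caught, do not force it, but slide the bolt's knob all the way to the other end and try again. Swing the cover up by its handle to about 45 degrees and finish while holding it open there, since it falls shut when let go; leave the things round the box and the casting in it alone.

Things in the scene. Friction and masses are not known exactly. Their poses are not given: they have to be found in the camera images.
- box: The grey curing box, screwed to the table: 170 (x) x 220 (y) x 75 mm high, 4 mm walls. Origin: centre of its underside; x points away from the robot to the hinge side, y to the left along the front, z up. The cover's top is 79 mm above the table; the handle and the bolt's steel guide plate stand on the cover near its front (-x) edge.
- cover (a joint): Angle of the cover, rad: 0 shut, grows as the front edge swings up, stop at 1.25. Hinged along the box's far rim. It takes about 1.5 N to lift at the handle and falls shut from every angle. If caught, it lifts freely by about 0.025 rad (4 mm at the handle), then pulls against a spring; a firm pinch adds some newtons of its own as the bar turns in it.
- cover_hinge (a point): Middle of the cover's hinge axis, 89 mm in +x from the box's centre and 77 mm above the table. The axis runs along the box's y.
- pull (a point): Black bar handle, right half of the cover. Bar (pull_bar) 40 mm long (along the box's y), 14 wide, 14 high, on two posts with a 3 mm foot plate. The point: middle of the bar, 28 mm above the cover's top, 154 mm in front of the hinge axis, 50 mm right (-y) of the box's middle. Pinch its 14 or 40 mm from above; pinched over the 40 mm it pivots between the fingers as the cover swings.
- bolt (a joint): Travel of the bolt, m: 0 at the left stop (box's +y), 0.030 at the right stop. Starts within 3 mm of the left; 1.5 N friction. Its hook under the cover meets a hidden catch at one end only, left or right: there and as far as the middle the cover is caught, at the other end free. Caught at the left: free from 0.020 on. Free at the left: sliding the bolt would catch it.
- bolt_knob (a point): The bolt's black round knob, 13 to 17 mm in diameter, upright on the cover's left half. The point is on its axis, 22 mm above the cover's top and 9 mm below the knob's top, 149 mm in front of the hinge; the axis stands 75 mm left of the box's middle at travel 0 and 45 mm at travel 0.030.
- hook (a joint): Stretch of the springy hook under the cover, m: 0 when unloaded or free, and growing by 1 mm for each 2.5 N when the caught cover is pulled up. 8 mm (20 N) counts as forcing the catch.
- casting: White flat mould, 42 x 136 x 12 mm, lying inside the box under the cover; origin at the middle of its underside. To be left alone.
- near_vial: Small vial with a white cap, 27 x 27 x 44 mm, standing on the table to the right of the box; origin at the middle of its underside. To be left alone.
- near_mould: White flat mould, 42 x 136 x 12 mm, lying on the table to the left of the box; origin at the middle of its underside. To be left alone.
- near_tape: Roll of masking tape, 100 mm in diameter and 24 mm high, lying on the table to the right of the box; origin at the middle of its underside. To be left alone.

How it is judged (in metres and radians):
On the way, in this order (a step that is already met when the one before it is completed fails the run):
1. the cover is tugged up by its handle with the bolt still where it was found (value of joint cover above 0.018 rad and value of joint bolt below 0.007 m and contact force between the fingers and pull_bar above 0.3 N), for 0.1 s.
2. the cover is swung well up by its handle (value of joint cover above 0.55 rad and contact force between the fingers and pull_bar above 0.3 N), for 0.2 s.
At the end, for the whole second after the job is handed in: The robot holds the cover still by its handle at 0.55 to 1.1 rad (32 to 63 degrees) through the last second, its fingers in contact with the handle (all of step 2 and value of joint cover below 1.1 rad and velocity of joint cover between -0.1 and 0.1 rad/s); the arm keeps its last pose, push and grip.
It fails at once if the caught cover was forced: the hook was stretched by more than 8 mm (20 N) (value of joint hook above 0.008 m).
It fails at once if the casting in the box was disturbed (distance of casting from where it was at the start of the episode above 0.015 m).
It fails at once if a thing beside the box was knocked over or pushed by more than 20 mm (distance of any of near_vial, near_mould, near_tape from where it was at the start of the episode above 0.02 m or angle between near_vial's own z axis and vertical above 0.5 rad).
It also fails if it takes over 58 s, if anything falls off the work surface, if the arm or the gripper's body presses on something with over 40 N, if the wrist force passes 120 N, or if a joint passes its speed limit or range.

## Working session

There is one attempt and no reset: what is moved stays moved. The work goes in short steps, Python scripts to look and compute and a tool call to move; the robot and the scene stay as the last step left them, time stands still between calls to the robot, and variables do not carry over. Pictures are saved under pics/ and viewed, and the job is handed in when it is done.

Besides the shell and the picture viewer there is one more tool, called after "Request:" as name(argument=value, ...) on one line, values as JSON. play_rows: Moves the arm, as the interface text tells. Its arguments: {"type":"object","properties":{"series":{"type":"array","items":{"type":"number"}},"jaw":{"type":"number"},"squeeze":{"type":"number"}},"required":["series"]}

```bash
ls; mkdir -p pics
python3 - <<'E'
from plant import *
import cv2
print(get_state())
for n in ["scene","side","wrist"]:
    c=capture(n); cv2.imwrite(f"pics/{n}0.png",c["img"]); print(n,c["K"],c["k1"],c["world_from_camera"])
E
```

```text
pics
{'time_s': 0.0, 'joints': array([ 9.31683822e+01,  2.05919593e+01,  6.32954653e-01, -2.17516711e-02,
       -7.01365592e+01, -1.65088402e+01]), 'qd': array([-0.01438803,  0.00101104,  0.0851416 ,  0.02839647,  0.00451594,
       -0.00410851]), 'joint_torque': array([ 2.11029233e-03, -5.82720172e+01,  2.93057656e+01,  6.99679077e+00,
        7.02322679e-03, -1.52330790e-04]), 'tcp_pos': array([0.15562214, 0.65624811, 0.19880547]), 'eef_rot': array([  4.43302331,  89.90227227, -98.91484252]), 'contact_force': array([ 0.14608536, -0.46520902,  0.21872437]), 'moment': array([ 0.00602622, -0.01722153,  0.02160907]), 'gripper_width': 0.08734711201879249}
scene [[367.22617616   0.         254.00915378]
 [  0.         367.22617616 195.11167217]
 [  0.           0.           1.        ]] -0.03826484343769441 [[-0.71775913 -0.53286042  0.44819818  0.16926299]
 [-0.69618726  0.53806993 -0.47518844  0.25213676]
 [ 0.01204715 -0.6531007  -0.75717524  0.74177251]
 [ 0.          0.          0.          1.        ]]
side [[458.63671903   0.         251.79888494]
 [  0.         458.63671903 191.40829411]
 [  0.           0.           1.        ]] -0.04437637079092593 [[ 0.85965631 -0.19636297  0.47162762  0.11052577]
 [-0.51059928 -0.3604532   0.78061634 -0.85928441]
 [ 0.01671554 -0.91187448 -0.41012866  0.47836766]
 [ 0.          0.          0.          1.        ]]
wrist [[292.99099261   0.         251.23291643]
 [  0.         292.99099261 193.82428762]
 [  0.           0.           1.        ]] -0.04899304958009416 [[-0.23075337 -0.94095788 -0.24769163  0.22047711]
 [-0.9730109   0.22357849  0.05711783  0.63969363]
 [ 0.00163305  0.25418679 -0.96715377  0.38379799]
 [ 0.          0.          0.          1.        ]]
```

View pics/scene0.png

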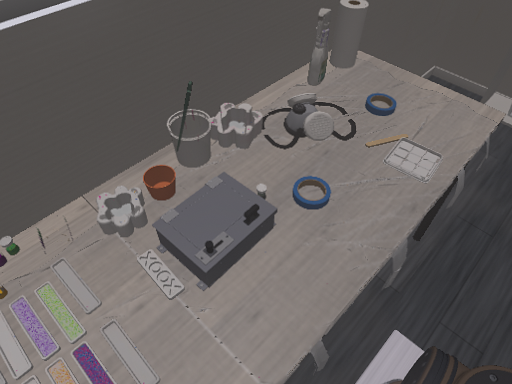

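View pics/side0.png

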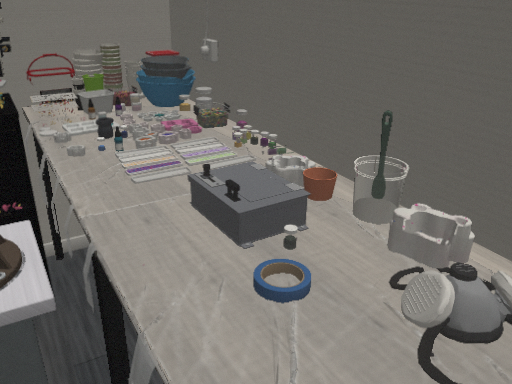

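View pics/wrist0.png

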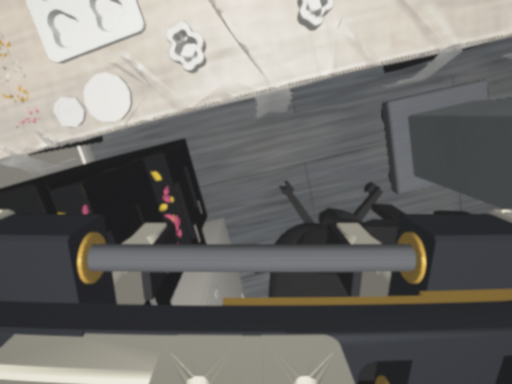

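The scene view shows the box with its handle near (251,213) and its knob near (210,245). In the side view the handle is near (233,187) and the knob near (207,170). I'll zoom in.

Run:
```python
import cv2
a=cv2.imread("pics/scene0.png")[165:295,145:290]; cv2.imwrite("pics/sc.png",cv2.resize(cv2.convertScaleAbs(a,alpha=1.8),None,fx=4.5,fy=4.5,interpolation=2))
a=cv2.imread("pics/side0.png")[155:250,180:315]; cv2.imwrite("pics/sd.png",cv2.resize(cv2.convertScaleAbs(a,alpha=1.8),None,fx=5,fy=5,interpolation=2))
```

```text
(no output)
```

View pics/sc.png

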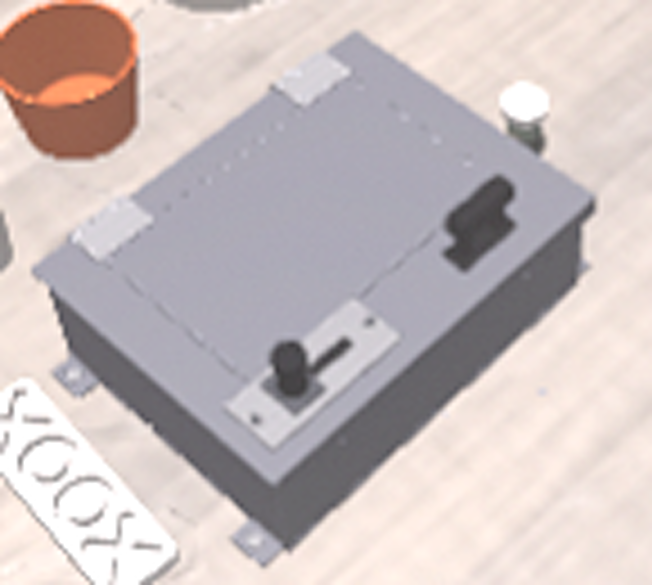

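View pics/sd.png

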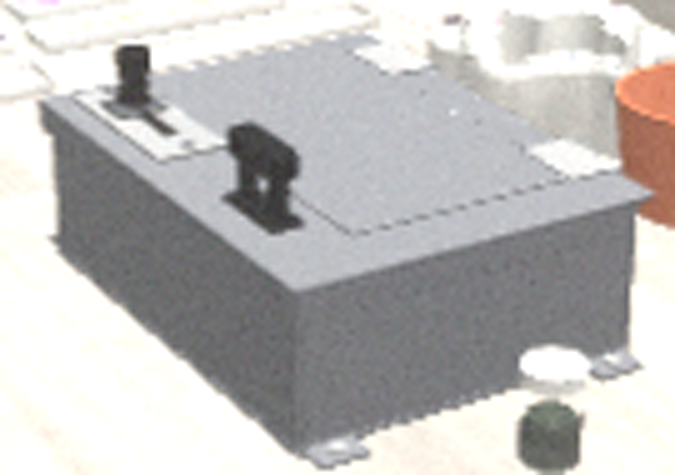

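```bash
cat > h.py <<'E'
import numpy as np,cv2
from plant import get_state,capture
from scipy.spatial.transform import Rotation as R
CAL={}
def ray(c,uv):
    K=c["K"];d=np.array([c["k1"],0,0,0,0.])
    p=cv2.undistortPoints(np.array([[uv]],float),K,d)[0,0]
    T=c["world_from_camera"]; v=T[:3,:3]@[p[0],p[1],1]; return T[:3,3],v/np.linalg.norm(v)
def plane(c,uv,z):
    o,v=ray(c,uv); return o+v*(z-o[2])/v[2]
def tri(r):
    A=0;b=0
    for o,v in r:
        P=np.eye(3)-np.outer(v,v);A=A+P;b=b+P@o
    x=np.linalg.solve(A,b); return x,[np.linalg.norm((np.eye(3)-np.outer(v,v))@(x-o)) for o,v in r]
def proj(c,X):
    T=np.linalg.inv(c["world_from_camera"]);r=cv2.Rodrigues(T[:3,:3])[0]
    return cv2.projectPoints(np.array(X,float).reshape(-1,3),r,T[:3,3],c["K"],np.array([c["k1"],0,0,0,0.]))[0][:,0]
def grab(c,n):
    x=capture(c);cv2.imwrite(f"pics/{n}.png",x["img"]);return x
E
python3 - <<'E'
from h import *
s=capture("scene");d=capture("side")
S=lambda u,v:(u/4.5+145-.4,v/4.5+165-.4); D=lambda u,v:(u/5+180-.4,v/5+155-.4)
z=.079
P={}
for n,p in dict(hr=(355,32),fr=(594,203),fl=(275,483),hl=(35,270)).items(): P[n]=plane(s,S(*p),z);print("sc",n,P[n])
for n,p in dict(hr=(653,193),fr=(297,290),fl=(42,103)).items(): print("sd",n,plane(d,D(*p),z))
print("len",np.linalg.norm(P['fl']-P['fr']),np.linalg.norm(P['fr']-P['hr']),np.linalg.norm(P['hr']-P['hl']))
for n in("fl","fr"): pass
def yaw(a,b): v=b-a; return np.degrees(np.arctan2(v[1],v[0]))
print("yaw y",yaw(P['fr'],P['fl'])-90,yaw(P['hr'],P['hl'])-90,"x",yaw(P['fr'],P['hr']),yaw(P['fl'],P['hl']))
print("centre",sum(P.values())/4)
print("bar",tri([ray(s,S(481,206)),ray(d,D(264,152))]))
print("knobtop",tri([ray(s,S(289,348)),ray(d,D(133,50))]))
print("knob22?",plane(s,S(289,348),.110),plane(d,D(133,50),.110))
E
```

```text
sc hr [ 0.67044844 -0.1655799   0.079     ]
sc fr [ 0.49357057 -0.16855651  0.079     ]
sc fl [0.48824207 0.05192093 0.079     ]
sc hl [0.66202483 0.05769659 0.079     ]
sd hr [ 0.67373109 -0.16630418  0.079     ]
sd fr [ 0.49739    -0.17280741  0.079     ]
sd fl [0.48749891 0.0487541  0.079     ]
len 0.2205418185531037 0.17690291507971204 0.22343533625140388
yaw y 1.3844552873685387 2.1605899869688443 x 0.964116876557293 1.90352187974842
centre [ 0.57857148 -0.05612972  0.079     ]
bar (array([ 0.51723842, -0.10956079,  0.1086031 ]), [np.float64(8.842425678972767e-05), np.float64(8.842425678972592e-05)])
knobtop (array([0.51830345, 0.01276667, 0.11221858]), [np.float64(0.001167659207269518), np.float64(0.0011676592072694411)])
knob22? [0.52085358 0.01149225 0.11      ] [0.51910853 0.01677368 0.11      ]
```

The box centre comes out near (0.580, -0.057) with yaw about 1.7°. The triangulated bar is at (0.517, -0.110, 0.108), and the knob axis is near (0.519, 0.014). I'll plan the approach with the jaws along the box's y.

```bash
cat >> h.py <<'E'
def st():
    s=get_state(); return s,np.array(s["tcp_pos"]),R.from_euler("xyz",s["eef_rot"],degrees=True).as_matrix()
def delta(target):
    s,p,M=st(); return M.T@(np.array(target)-p)
E
python3 - <<'E'
from h import *
s,p,M=st(); print(M.round(3))
ya=np.radians(1.7)
for sg in (1,-1):
    z=sg*np.array([-np.sin(ya),np.cos(ya),0]); zt=M.T@z; print("spin",sg,np.arctan2(-zt[1],zt[2]))
print(delta([.40,.35,.2]),delta([.517,-.1095,.2]))
E
```

```text
[[-0.     0.973 -0.231]
 [-0.001 -0.231 -0.973]
 [-1.     0.     0.001]]
spin 1 2.879076289839951
spin -1 -0.2625163637498422
[-0.0004625   0.30843523  0.24189692] [-1.04377996e-04  5.28306233e-01  6.61999126e-01]
```

Request:
play_rows(series=[0, 0.031, 0.0242, 0, 0, 0.031, 0.0242, 0, 0, 0.031, 0.0242, 0, 0, 0.031, 0.0242, 0, 0, 0.031, 0.0242, 0], jaw=100, squeeze=10)

```text
time_s: 0.67
tcp_pos: [0.2794, 0.5017, 0.1997]
eef_rot: [-174.8, 90.0, 81.9]
contact_force: [0.4, 0.4, 1.4]
gripper_width: 0.088
```

Run:
```python
from h import *
s,p,M=st(); print(p,s['joints'].round(1),s['eef_rot'],s['contact_force'],delta([.40,.35,.2]),delta([.517,-.1095,.2]))
```

```text
[0.27936832 0.50166084 0.19973701] [ 80.4  11.1 -12.3  -0.  -66.5  -3.7] [-174.76909689   89.99932202   81.91868392] [0.40843541 0.37947716 1.35686945] [-0.00026457  0.15231129  0.11980936] [-2.69755618e-04  3.71970693e-01  5.40022396e-01]
```

Request:
play_rows(series=[0, 0.031, 0.024, 0, 0, 0.031, 0.024, 0, 0, 0.031, 0.024, 0, 0, 0.031, 0.024, 0, 0, 0.028, 0.024, 0])

```text
time_s: 1.08
tcp_pos: [0.3998, 0.3497, 0.2]
eef_rot: [154.9, 90.0, 51.6]
contact_force: [1.4, 0.6, -0.6]
gripper_width: 0.0874
```

Request:
play_rows(series=[0, 0.018, 0.035, 0, 0, 0.018, 0.035, 0, 0, 0.018, 0.035, 0, 0, 0.018, 0.035, 0, 0, 0.018, 0.035, 0])

```text
time_s: 1.5
tcp_pos: [0.446, 0.1585, 0.2]
eef_rot: [147.7, 90.0, 44.4]
contact_force: [1.3, -0.3, 0.5]
gripper_width: 0.0881
```

Request:
play_rows(series=[0, 0.018, 0.035, 0, 0, 0.018, 0.035, 0, 0, 0.018, 0.035, 0, 0, 0.018, 0.035, 0, 0, 0.018, 0.035, 0])

```text
time_s: 1.92
tcp_pos: [0.4933, -0.0326, 0.2001]
eef_rot: [125.1, 90.0, 21.8]
contact_force: [1.4, 0.0, -0.5]
gripper_width: 0.0878
```

Run:
```python
from h import *
s,p,M=st(); print(p,s['joints'].round(1),s['eef_rot'],s['contact_force'],delta([.517,-.1095,.2]))
```

```text
[ 0.49329141 -0.03256117  0.20011293] [ 19.    3.3 -21.5  -0.  -65.2  57.6] [125.12726968  89.95120592  21.80272391] [ 1.44693548  0.04494394 -0.45605213] [0.00010734 0.04080212 0.06940367]
```

Request:
play_rows(series=[0, 0.0204, 0.0347, 0, 0, 0.0204, 0.0347, 0, 0, 0, 0, -0.0875, 0, 0, 0, -0.0875, 0, 0, 0, -0.0875])

```text
time_s: 2.33
tcp_pos: [0.5168, -0.1088, 0.1994]
eef_rot: [-89.9, 90.0, -178.1]
contact_force: [0.5, 0.2, -0.1]
gripper_width: 0.0873
```

Run:
```python
from h import *
s,p,M=st(); print(p,s['joints'].round(1),M.round(4),s['contact_force'])
for n in ["scene","wrist"]:
    c=grab(n,n+"1")
```

```text
[ 0.51676333 -0.10883805  0.1993982 ] [  9.4   6.7 -17.7  -0.  -65.6  82.4] [[-7.000e-04  9.995e-01  3.150e-02]
 [-0.000e+00  3.150e-02 -9.995e-01]
 [-1.000e+00 -7.000e-04  0.000e+00]] [ 0.46152282  0.22315783 -0.13353663]
```

View pics/wrist1.png

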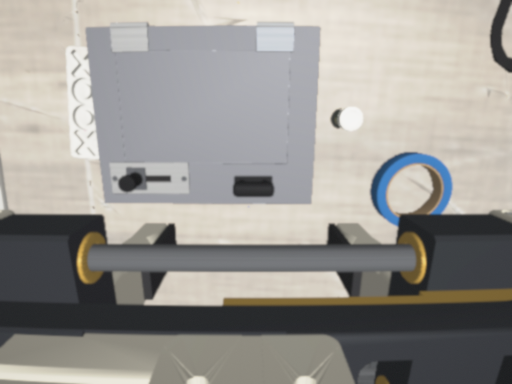

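View pics/scene1.png

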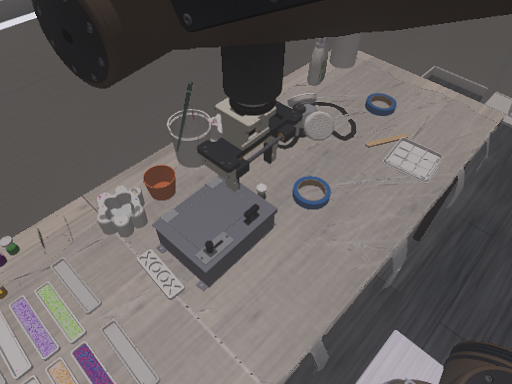

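The wrist view shows the cover from above, with the handle bar at about (253,184), the knob top at about (127,182) and the box edges nearly square to the image. I'll zoom in to measure.

Run:
```python
from h import *
a=cv2.imread("pics/wrist1.png")[15:215,60:330]; cv2.imwrite("pics/w1z.png",cv2.resize(cv2.convertScaleAbs(a,alpha=1.6),None,fx=2.9,fy=2.9,interpolation=2))
a=cv2.imread("pics/wrist1.png")[160:215,100:290]; cv2.imwrite("pics/w1y.png",cv2.resize(cv2.convertScaleAbs(a,alpha=2),None,fx=4,fy=4,interpolation=2))
```

```text
(no output)
```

View pics/w1z.png

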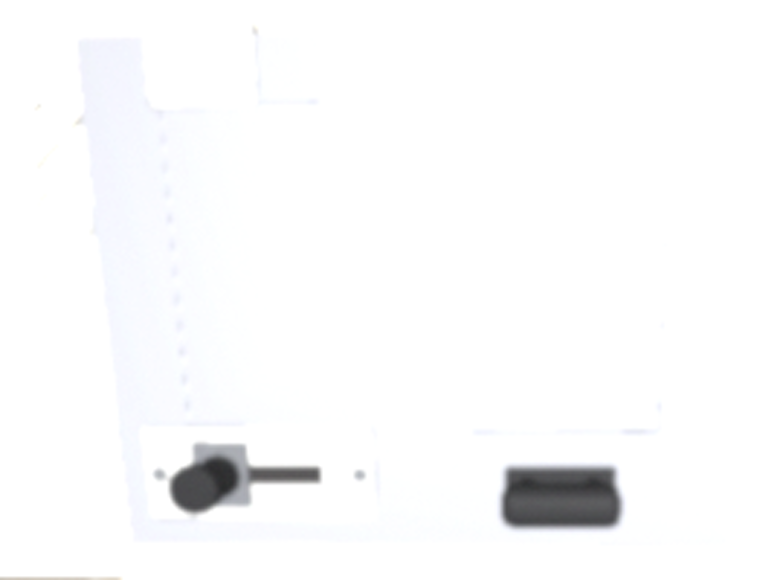

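View pics/w1y.png

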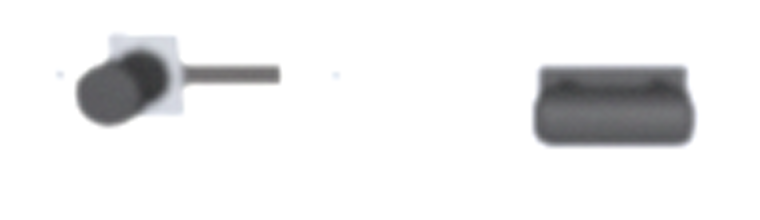

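Run:
```python
from h import *
c=capture("wrist")
print("bar ctr",plane(c,(253.1,188.6),.109),"ends",plane(c,(233.6,188.6),.107),plane(c,(272.8,188.6),.107))
print("bar footplate",plane(c,(253.1,178),.082))
print("knob top",plane(c,(126.6,182.9),.110))
for n,p in dict(fl=(106,203.5),fr=(312.5,203),hl=(86.5,28),hr=(320,27)).items(): print(n,plane(c,p,.079))
```

```text
bar ctr [ 0.51623014 -0.11099592  0.109     ] ends [ 0.5151657  -0.09202223  0.107     ] [ 0.5163268  -0.13022306  0.107     ]
bar footplate [ 0.52112169 -0.11100704  0.082     ]
knob top [0.51847932 0.01158074 0.11      ]
fl [0.48718234 0.04995176 0.079     ]
fr [ 0.49474805 -0.17662457  0.079     ]
hl [0.66384835 0.05455884 0.079     ]
hr [ 0.66947421 -0.17013804  0.079     ]
```

Request:
play_rows(series=[0.018, 0, 0.0016, 0, 0.018, 0, 0, 0, 0.018, 0, 0, 0, 0.018, 0, 0, 0, 0.018, 0, 0, 0])

```text
time_s: 2.9
tcp_pos: [0.5171, -0.1088, 0.1092]
eef_rot: [94.2, 90.0, 5.7]
contact_force: [0.2, 0.1, 0.3]
gripper_width: 0.0872
```

Request:
play_rows(series=[0.007, 0, 0, 0, 0.007, 0, 0, 0, 0.0065, 0, 0, 0, 0, 0, 0, 0, 0, 0, 0, 0])

```text
time_s: 3.32
tcp_pos: [0.5173, -0.1091, 0.0896]
eef_rot: [74.5, 90.0, -13.8]
contact_force: [-0.6, 0.5, -0.5]
gripper_width: 0.0875
```

Run:
```python
from h import *
s,p,M=st(); print(p,s['contact_force'])
for n in ["wrist","side"]:
    c=grab(n,n+"2")
a=c["img"][130:260,150:330]; cv2.imwrite("pics/side2z.png",cv2.resize(a,None,fx=4,fy=4))
```

```text
[ 0.51730317 -0.10913669  0.08964638] [-0.55230031  0.46609925 -0.54356576]
```

View pics/wrist2.png

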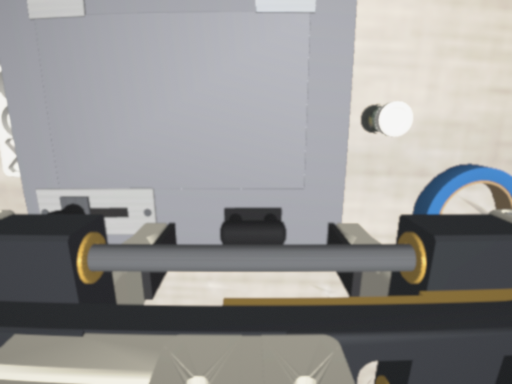

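View pics/side2z.png

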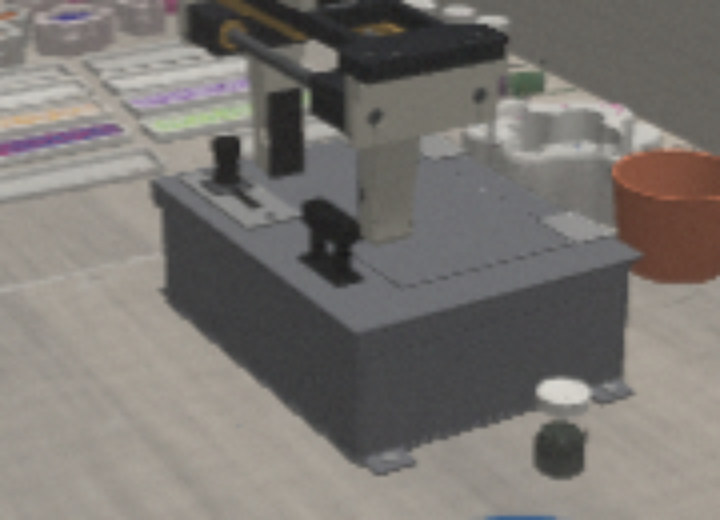

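Run:
```python
from h import *
c=capture("side")
X=[[.5173,-.109,.09],[.5173,-.153,.09],[.5173,-.065,.09],[.5165,-.1105,.107],[.5173,-.153,.14]]
print((proj(c,X)-[150,130])*4)
w=capture("wrist"); print(proj(w,X))
```

```text
[[329.0653105  253.12251669]
 [371.75656813 285.6470915 ]
 [289.40514938 222.90263539]
 [329.0646288  223.93695626]
 [372.67156178 191.74306075]]
[[249.28072264 220.17959888]
 [314.79110318 221.95217255]
 [183.57111806 218.27076439]
 [251.5110525  230.89236971]
 [335.29515082 255.94410752]]
```

Run:
```python
from h import *
a=grab("scene","scene2")["img"][120:270,170:310]; cv2.imwrite("pics/scene2z.png",cv2.resize(cv2.convertScaleAbs(a,alpha=1.7),None,fx=4,fy=4,interpolation=2))
a=cv2.imread("pics/side2.png")[100:230,180:300]; cv2.imwrite("pics/side2y.png",cv2.resize(cv2.convertScaleAbs(a,alpha=1.7),None,fx=4.5,fy=4.5,interpolation=2))
```

```text
(no output)
```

View pics/scene2z.png

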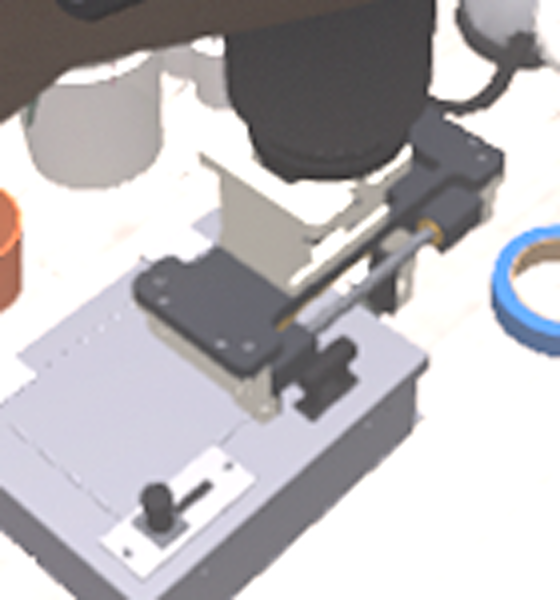

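View pics/side2y.png

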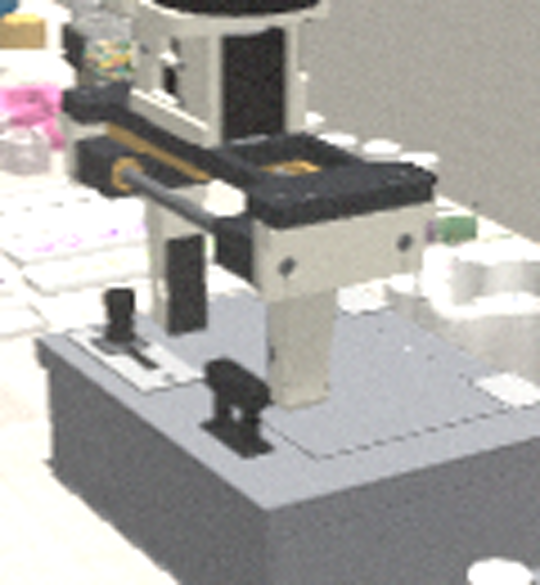

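Run:
```python
from h import *
s=capture("scene");d=capture("side")
S=lambda u,v:(u/4+170-.4,v/4+120-.4); D=lambda u,v:(u/4.5+180-.4,v/4.5+100-.4)
print("Ltip outer",tri([ray(s,S(263,418)),ray(d,D(168,337))]))
print("Rtip",tri([ray(s,S(403,318)),ray(d,D(300,407))]))
print("bar",tri([ray(s,S(328,366)),ray(d,D(237,382))]))
print("body front-right corner",tri([ray(s,S(500,165)),ray(d,D(433,180))]))
print((proj(s,[[.517,-.109,.09],[.517,-.065,.09],[.517,-.153,.09]])-[170,120])*4)
```

```text
Ltip outer (array([ 0.51093274, -0.05532906,  0.11428295]), [np.float64(0.0013177990199909376), np.float64(0.0013177990199910266)])
Rtip (array([ 0.51333263, -0.16214912,  0.11474355]), [np.float64(0.006378754531855027), np.float64(0.006378754531854833)])
bar (array([ 0.51657574, -0.10859902,  0.10887768]), [np.float64(0.0010497249218731535), np.float64(0.0010497249218730945)])
body front-right corner (array([ 0.51603376, -0.22443788,  0.21816913]), [np.float64(0.02818820392530567), np.float64(0.028188203925305765)])
[[325.25853049 382.8503694 ]
 [268.75995474 428.43394522]
 [378.96937683 339.50317006]]
```

The visible open fingertips triangulate to about z = 0.114, 24 mm above the TCP. I need to know whether the fingers extend as they close, so I'll part-close them to about 54 mm and look.

Request:
play_rows(series=[0, 0, 0, 0, 0, 0, 0, 0, 0, 0, 0, 0, 0, 0, 0, 0, 0, 0, 0, 0], jaw=62)

```text
time_s: 4.08
tcp_pos: [0.517, -0.1092, 0.0892]
eef_rot: [-86.1, 90.0, -174.4]
contact_force: [-0.2, 0.4, -1.4]
gripper_width: 0.0599
```

Run:
```python
from h import *
s,p,M=st(); print(p,s['contact_force'],s['gripper_width'])
a=grab("scene","scene3")["img"][160:250,210:310]; cv2.imwrite("pics/scene3z.png",cv2.resize(cv2.convertScaleAbs(a,alpha=1.7),None,fx=6,fy=6,interpolation=2))
a=grab("side","side3")["img"][120:220,190:290]; cv2.imwrite("pics/side3y.png",cv2.resize(cv2.convertScaleAbs(a,alpha=1.7),None,fx=6,fy=6,interpolation=2))
```

```text
[ 0.51698474 -0.10919362  0.08924094] [-0.16508852  0.36504094 -1.43193592] 0.05985529338635495
```

View pics/scene3z.png

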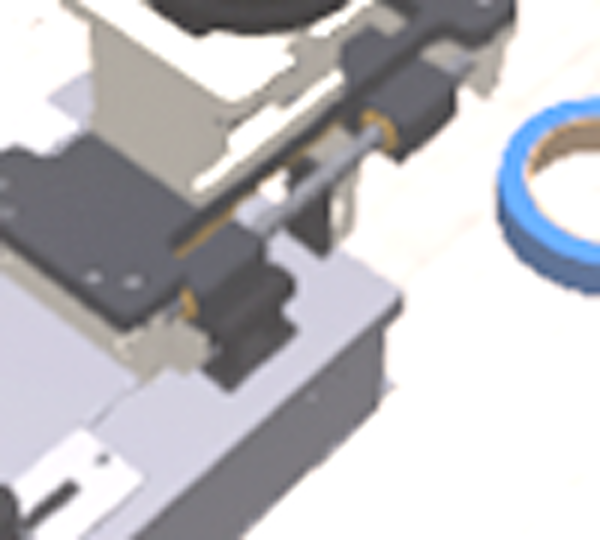

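View pics/side3y.png

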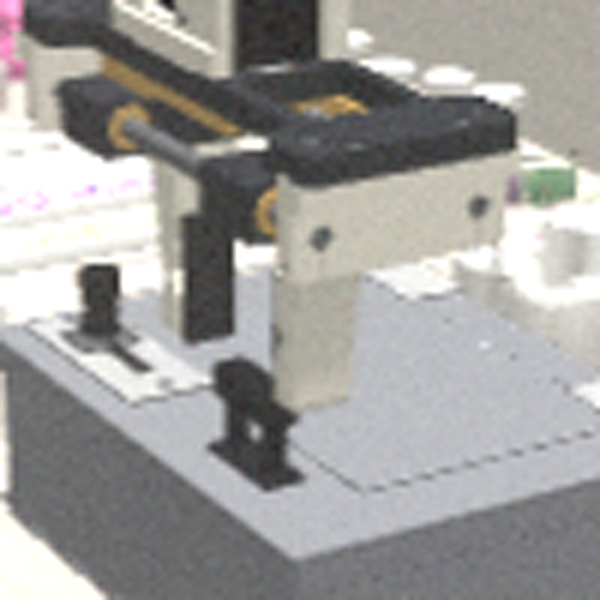

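Run:
```python
from h import *
s=capture("scene");d=capture("side")
D=lambda u,v:(u/6+190-.4,v/6+120-.4);S=lambda u,v:(u/6+210-.4,v/6+160-.4)
def py(c,uv,y):
    o,v=ray(c,uv);return o+v*(y-o[1])/v[1]
print("Lpad bottom",py(d,D(210,339),-.079),"pad top",py(d,D(210,212),-.079))
print("L pad edges",py(d,D(186,342),-.079),py(d,D(233,336),-.079))
print("R tip back face",py(d,D(275,405),-.150),py(d,D(352,403),-.150))
print("Rpad scene",py(s,S(288,200),-.139),py(s,S(330,252),-.139),py(s,S(352,225),-.150))
print("L outer scene",py(s,S(150,378),-.068),py(s,S(212,358),-.068))
```

```text
Lpad bottom [ 0.51557652 -0.079       0.11742039] pad top [ 0.51595912 -0.079       0.16371441]
L pad edges [ 0.50630671 -0.079       0.11811929] [ 0.52454544 -0.079       0.11679116]
R tip back face [ 0.50202248 -0.15        0.12279967] [ 0.53076563 -0.15        0.11748896]
Rpad scene [ 0.52747055 -0.139       0.13458969] [ 0.50590475 -0.139       0.12307867] [ 0.50546913 -0.15        0.12947849]
L outer scene [ 0.52812562 -0.068       0.09302871] [ 0.49569074 -0.068       0.13537774]
```

Both views put the pad tips at about z = 0.117, higher than the stated TCP. I'll close gently to see whether the pads meet the 40 mm bar.

Request:
play_rows(series=[0, 0, 0, 0, 0, 0, 0, 0, 0, 0, 0, 0, 0, 0, 0, 0, 0, 0, 0, 0], jaw=25, squeeze=5)

```text
time_s: 4.7
tcp_pos: [0.517, -0.1092, 0.0893]
eef_rot: [86.5, 90.0, -1.8]
contact_force: [0.1, 0.5, -0.4]
gripper_width: 0.0267
```

Request:
play_rows(series=[0, 0, 0, 0, 0, 0, 0, 0, 0, 0, 0, 0, 0, 0, 0, 0, 0, 0, 0, 0])

```text
time_s: 5.12
tcp_pos: [0.517, -0.1092, 0.0892]
eef_rot: [-57.8, 90.0, -146.1]
contact_force: [0.2, 0.3, 0.2]
gripper_width: 0.0221
```

Run:
```python
from h import *
s,p,M=st(); print(p,s['contact_force'],s['gripper_width'])
a=grab("scene","scene4")["img"][160:250,210:310]; cv2.imwrite("pics/scene4z.png",cv2.resize(cv2.convertScaleAbs(a,alpha=1.7),None,fx=6,fy=6,interpolation=2))
a=grab("side","side4")["img"][120:220,190:290]; cv2.imwrite("pics/side4y.png",cv2.resize(cv2.convertScaleAbs(a,alpha=1.7),None,fx=6,fy=6,interpolation=2))
```

```text
[ 0.51698165 -0.10918373  0.08924625] [0.20549349 0.30097646 0.16398934] 0.02210653601215035
```

View pics/side4y.png

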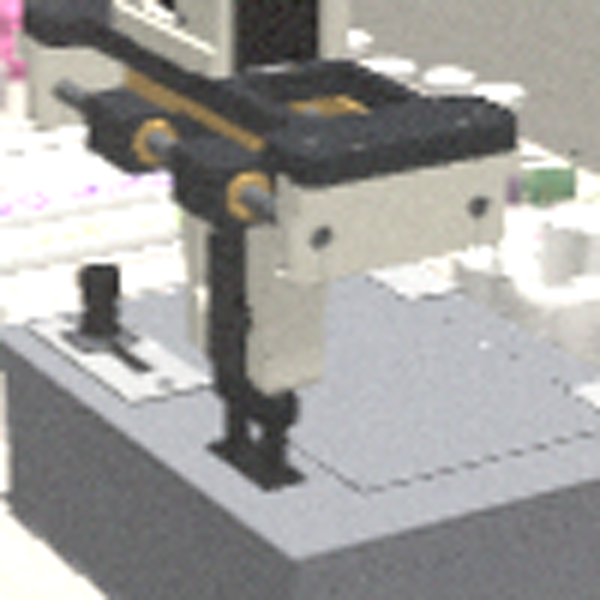

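The fingers closed to 22 mm with the bar below them, so the real tips sit about 26 mm above the reported TCP. I'll reopen and descend about 12 mm, re-measure, then take the rest.

Request:
play_rows(series=[0, 0, 0, 0, 0, 0, 0, 0, 0, 0, 0, 0, 0, 0, 0, 0, 0, 0, 0, 0], jaw=80, squeeze=10)

```text
time_s: 5.63
tcp_pos: [0.517, -0.1092, 0.0893]
eef_rot: [100.4, 90.0, 12.1]
contact_force: [0.6, 0.6, -0.1]
gripper_width: 0.0499
```

Request:
play_rows(series=[0, 0, 0, 0, 0, 0, 0, 0, 0.004, 0, 0, 0, 0.004, 0, 0, 0, 0.004, 0, 0, 0])

```text
time_s: 6.05
tcp_pos: [0.5169, -0.1092, 0.0768]
eef_rot: [-108.6, 90.0, 163.1]
contact_force: [-0.6, 0.3, -0.3]
gripper_width: 0.0699
```

Run:
```python
from h import *
s,p,M=st(); print(p,s['contact_force'],s['gripper_width'])
c=grab("side","side5")
a=c["img"][120:220,190:290]; cv2.imwrite("pics/side5y.png",cv2.resize(cv2.convertScaleAbs(a,alpha=1.7),None,fx=6,fy=6,interpolation=2))
```

```text
[ 0.51686148 -0.1091944   0.07678806] [-0.55471462  0.32743424 -0.29260261] 0.06993659998928997
```

View pics/side5y.png

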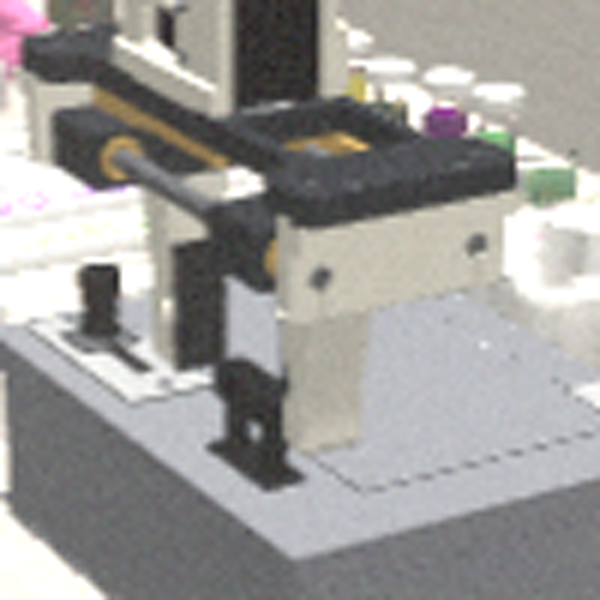

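Run:
```python
from h import *
d=capture("side")
D=lambda u,v:(u/6+190-.4,v/6+120-.4)
def py(c,uv,y):
    o,v=ray(c,uv);return o+v*(y-o[1])/v[1]
print(py(d,D(178,368),-.074),py(d,D(222,362),-.074),py(d,D(285,448),-.155),py(d,D(361,442),-.155))
```

```text
[ 0.5056255  -0.074       0.10671774] [ 0.52281154 -0.074       0.10552685] [ 0.50297525 -0.155       0.10940527] [ 0.53144874 -0.155       0.10532592]
```

Request:
play_rows(series=[0.004, 0, 0, 0, 0.004, 0, 0, 0, 0.004, 0, 0, 0, 0.003, 0, 0, 0, 0, 0, 0, 0])

```text
time_s: 6.57
tcp_pos: [0.5164, -0.1092, 0.0614]
eef_rot: [-89.8, 89.9, -178.1]
contact_force: [-0.3, -1.4, -0.3]
gripper_width: 0.0699
```

Request:
play_rows(series=[0, 0, 0.001, 0, 0, 0, 0, 0, 0, 0, 0, 0, 0, 0, 0, 0, 0, 0, 0, 0], jaw=25, squeeze=8)

```text
time_s: 6.98
tcp_pos: [0.5171, -0.1102, 0.0624]
eef_rot: [94.4, 90.0, 6.1]
contact_force: [0.5, -0.7, -0.2]
gripper_width: 0.0425
```

Request:
play_rows(series=[0, 0, 0, 0, 0, 0, 0, 0, 0, 0, 0, 0, 0, 0, 0, 0, 0, 0, 0, 0])

```text
time_s: 7.4
tcp_pos: [0.5171, -0.1101, 0.0624]
eef_rot: [114.5, 90.0, 26.2]
contact_force: [-0.6, 1.0, 1.9]
gripper_width: 0.0398
```

Run:
```python
from h import *
s,p,M=st(); print(p,s['contact_force'],s['gripper_width'])
c=grab("side","side6")
a=c["img"][120:220,190:290]; cv2.imwrite("pics/side6y.png",cv2.resize(cv2.convertScaleAbs(a,alpha=1.7),None,fx=6,fy=6,interpolation=2))
```

```text
[ 0.51711188 -0.11007278  0.06237882] [-0.62073125  1.01344689  1.88706713] 0.03981217503506612
```

View pics/side6y.png

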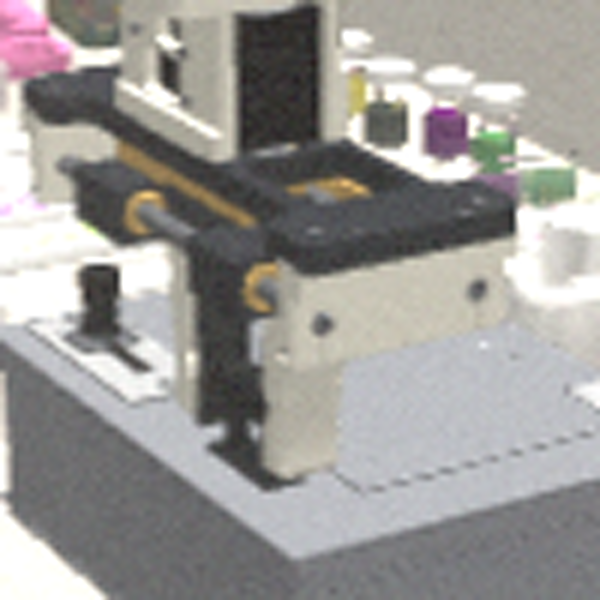

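The pads stopped at 39.8 mm, on the bar's ends. Now a gentle tug of about 4.5 mm.

Request:
play_rows(series=[-0.001, 0, 0, 0, -0.001, 0, 0, 0, -0.001, 0, 0, 0, -0.001, 0, 0, 0, 0, 0, 0, 0])

```text
time_s: 7.87
tcp_pos: [0.5179, -0.1101, 0.0666]
eef_rot: [91.4, 89.9, 3.2]
contact_force: [3.9, 1.3, -3.5]
gripper_width: 0.0395
```

Request:
play_rows(series=[-0.0005, 0, 0, 0, 0, 0, 0, 0, 0, 0, 0, 0, 0, 0, 0, 0, 0, 0, 0, 0])

```text
time_s: 8.28
tcp_pos: [0.518, -0.11, 0.067]
eef_rot: [92.1, 89.9, 3.8]
contact_force: [5.6, 0.5, -3.1]
gripper_width: 0.0399
```

Run:
```python
from h import *
s,p,M=st(); print(p,s['contact_force'],s['gripper_width'],s['moment'])
```

```text
[ 0.51799783 -0.1100464   0.06700722] [ 5.58864284  0.5175739  -3.11355004] 0.039857352046695084 [ 0.4533816  -1.81639989 -0.01210047]
```

Request:
play_rows(series=[0, 0.001, 0, 0, -0.0005, 0, 0, 0, -0.0005, 0.0002, 0, 0, -0.0005, 0, 0, 0, 0, 0, 0, 0])

```text
time_s: 8.7
tcp_pos: [0.5182, -0.1101, 0.0683]
eef_rot: [-160.1, 90.0, 111.6]
contact_force: [4.0, 2.4, -2.3]
gripper_width: 0.0401
```

Run:
```python
from h import *
s,p,M=st(); print(p,s['contact_force'],s['gripper_width'],s['moment'])
c=grab("side","side7")
a=c["img"][120:240,180:300]; cv2.imwrite("pics/side7y.png",cv2.resize(cv2.convertScaleAbs(a,alpha=1.7),None,fx=5,fy=5,interpolation=2))
```

```text
[ 0.51821171 -0.11006918  0.06829297] [ 3.95510331  2.42455767 -2.30389957] 0.04009352429194347 [ 0.80064302 -1.04691176 -0.00167932]
```

View pics/side7y.png

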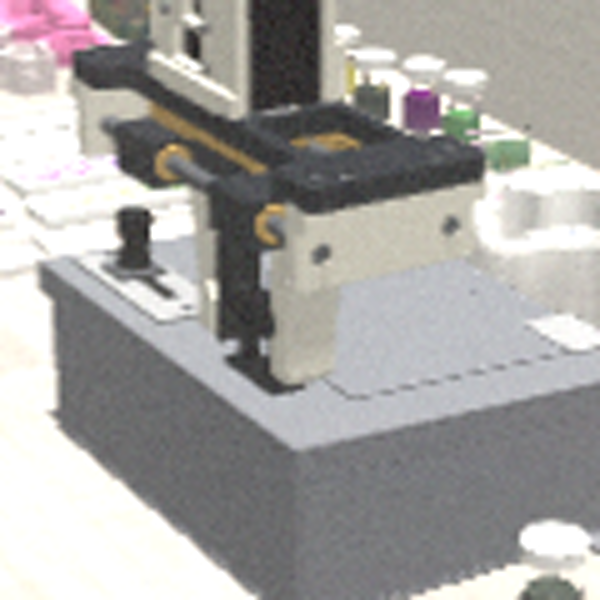

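The front corner in the side view rose from row 213 to about 209.4, roughly 6.6 mm, so the cover is past its free play. The pull is still only about 2–3 N. I'll go 2 mm higher to confirm.

Request:
play_rows(series=[-0.0005, 0.0004, 0, 0, -0.0005, 0.0003, 0, 0, -0.0005, 0.0003, 0, 0, -0.0005, 0, 0, 0, 0, 0, 0, 0])

```text
time_s: 9.17
tcp_pos: [0.5187, -0.1101, 0.0701]
eef_rot: [-98.4, 89.9, 173.3]
contact_force: [-0.4, 3.0, -1.9]
gripper_width: 0.0398
```

Request:
play_rows(series=[0, 0, 0, 0, 0, 0, 0, 0, 0, 0, 0, 0, 0, 0, 0, 0, 0, 0, 0, 0])

```text
time_s: 9.58
tcp_pos: [0.5186, -0.1101, 0.0701]
eef_rot: [-94.5, 89.9, 177.2]
contact_force: [-2.7, 4.4, -2.1]
gripper_width: 0.0397
```

Run:
```python
from h import *
s,p,M=st(); print(p,s['contact_force'],s['gripper_width'],s['moment'])
a=grab("side","side8")["img"]
for n in (6,8):
    a=cv2.imread(f"pics/side{n}.png")[150:230,180:300]; cv2.imwrite(f"pics/s{n}z.png",cv2.resize(cv2.convertScaleAbs(a,alpha=1.7),None,fx=6,fy=6,interpolation=2))
A=cv2.vconcat([cv2.imread("pics/s6z.png")[150:],cv2.imread("pics/s8z.png")[150:]]);A=cv2.resize(A,None,fx=.85,fy=.85);cv2.imwrite("pics/cmp.png",A);print(A.shape)
```

```text
[ 0.51863711 -0.11008539  0.07006772] [-2.73229639  4.37847337 -2.07838564] 0.03971978957164526 [1.57968552 0.85525362 0.03784201]
(561, 612, 3)
```

View pics/cmp.png

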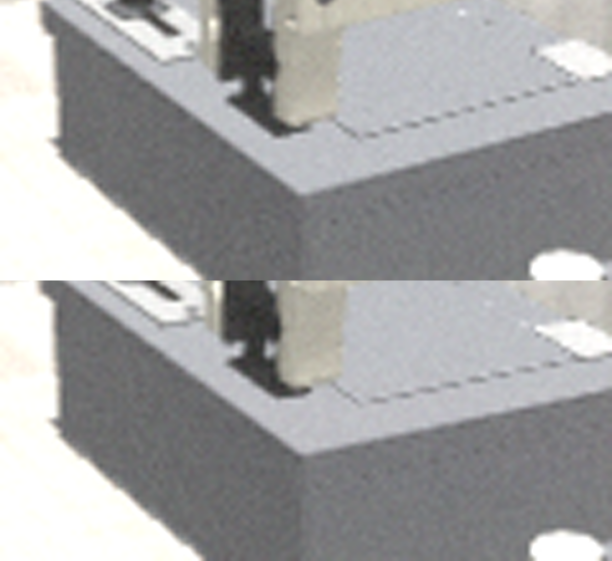

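Pull-up stays near 2 N at about 0.045–0.05 rad, well past 0.025, where a caught hook would already add 6 N or more. The cover therefore looks free with the bolt at the left, and I won't touch the bolt. I'll compute the arc.

Run:
```python
import numpy as np
th=lambda t:np.array([.154*np.sin(t)+.030*(np.cos(t)-1), .154*(1-np.cos(t))+.030*np.sin(t)])
ts=np.concatenate([[.052],np.linspace(.052,.80,31)[1:]])
prev=np.array([.008,.0022])
for i,t in enumerate(ts[1:]):
    d=th(t)-prev; prev=th(t); print(i+1,round(t,3),np.round(d*1e3,2),np.round(prev*1e3,1))
```

```text
1 0.077 [3.75 0.56] [11.7  2.8]
2 0.102 [3.76 1.09] [15.5  3.8]
3 0.127 [3.73 1.18] [19.2  5. ]
4 0.152 [3.7  1.27] [22.9  6.3]
5 0.177 [3.67 1.37] [26.6  7.7]
6 0.202 [3.63 1.46] [30.2  9.1]
7 0.227 [3.59 1.55] [33.8 10.7]
8 0.251 [3.55 1.64] [37.4 12.3]
9 0.276 [3.51 1.72] [40.9 14. ]
10 0.301 [3.47 1.81] [44.4 15.8]
11 0.326 [3.42 1.9 ] [47.8 17.7]
12 0.351 [3.37 1.98] [51.1 19.7]
13 0.376 [3.32 2.06] [54.5 21.8]
14 0.401 [3.27 2.15] [57.7 23.9]
15 0.426 [3.22 2.23] [61.  26.2]
16 0.451 [3.16 2.31] [64.1 28.5]
17 0.476 [3.1  2.39] [67.2 30.9]
18 0.501 [3.04 2.46] [70.3 33.3]
19 0.526 [2.98 2.54] [73.2 35.9]
20 0.551 [2.91 2.61] [76.1 38.5]
21 0.576 [2.85 2.68] [79.  41.1]
22 0.601 [2.78 2.75] [81.8 43.9]
23 0.625 [2.71 2.82] [84.5 46.7]
24 0.65 [2.64 2.89] [87.1 49.6]
25 0.675 [2.57 2.95] [89.7 52.6]
26 0.7 [2.49 3.02] [92.2 55.6]
27 0.725 [2.42 3.08] [94.6 58.7]
28 0.75 [2.34 3.14] [96.9 61.8]
29 0.775 [2.26 3.19] [99.2 65. ]
30 0.8 [2.18 3.25] [101.4  68.2]
```

First one smaller, careful step of about 2 mm more, spread over 5 rows.

Request:
play_rows(series=[-0.0008, 0.0001, 0, 0, -0.0008, 0.0001, 0, 0, -0.0008, 0.0002, 0, 0, -0.0008, 0.0002, 0, 0, 0, 0, 0, 0])

```text
time_s: 10.05
tcp_pos: [0.5196, -0.1101, 0.0736]
eef_rot: [-96.7, 90.0, 175.0]
contact_force: [-1.8, 4.2, -2.0]
gripper_width: 0.0397
```

At 11 mm of lift the force is still 2 N, so the cover is free and I'll swing on along the arc.

Request:
play_rows(series=[-0.0038, 0.001, 0, 0, -0.0037, 0.0012, 0, 0, -0.0037, 0.0013, 0, 0, -0.0037, 0.0014, 0, 0, -0.0036, 0.0014, -0.0003, 0])

```text
time_s: 10.47
tcp_pos: [0.5262, -0.1098, 0.0926]
eef_rot: [3.8, 90.0, -84.5]
contact_force: [-1.0, 2.1, -2.7]
gripper_width: 0.0397
```

Request:
play_rows(series=[-0.0036, 0.0016, 0, 0, -0.0036, 0.0016, 0, 0, -0.0035, 0.0017, 0, 0, -0.0035, 0.0018, 0, 0, -0.0034, 0.0019, 0, 0])

```text
time_s: 10.88
tcp_pos: [0.5348, -0.1095, 0.1099]
eef_rot: [-37.2, 90.0, -125.5]
contact_force: [-1.9, 1.3, -2.1]
gripper_width: 0.0398
```

Run:
```python
from h import *
s,p,M=st(); print(p-np.array([.5171,-.1101,.0624]),s['contact_force'],s['gripper_width'],s['moment'])
a=grab("side","side9")["img"][90:240,170:330]; cv2.imwrite("pics/side9z.png",cv2.resize(cv2.convertScaleAbs(a,alpha=1.7),None,fx=4,fy=4,interpolation=2))
```

```text
[0.01772151 0.0005936  0.0475331 ] [-1.89219874  1.30372314 -2.07994688] 0.03983224839056733 [0.60773443 0.68563668 0.03179798]
```

View pics/side9z.png

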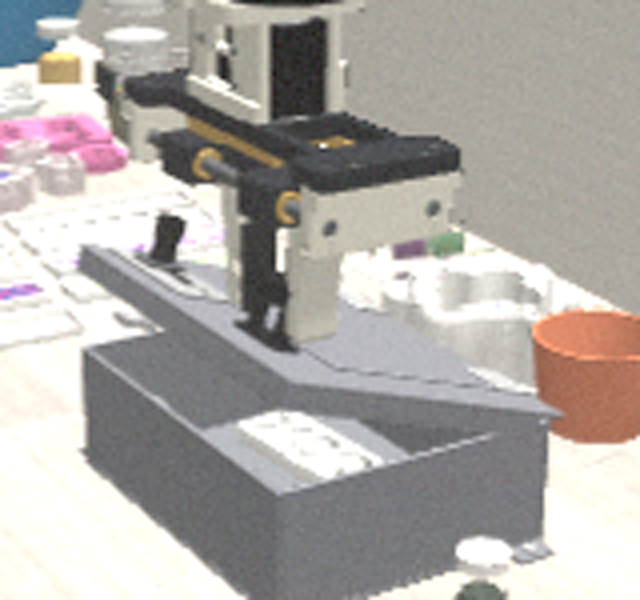

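The side view shows the cover open about 0.3 rad, still held by its handle, with the casting untouched inside. I'll continue.

Request:
play_rows(series=[-0.0034, 0.0019, 0, 0, -0.0033, 0.002, 0, 0, -0.0033, 0.0021, 0, 0, -0.0032, 0.0022, 0, 0, -0.0032, 0.0022, 0, 0])

```text
time_s: 11.35
tcp_pos: [0.5455, -0.1091, 0.1263]
eef_rot: [55.9, 90.0, -32.4]
contact_force: [-0.2, -0.1, -2.5]
gripper_width: 0.0398
```

Request:
play_rows(series=[-0.0031, 0.0023, 0, 0, -0.0031, 0.0024, 0, 0, -0.003, 0.0025, 0, 0, -0.003, 0.0025, 0, 0, -0.0029, 0.0026, 0, 0])

```text
time_s: 11.77
tcp_pos: [0.5579, -0.1087, 0.1414]
eef_rot: [87.1, 90.0, -1.2]
contact_force: [1.4, 0.6, -3.2]
gripper_width: 0.0397
```

Run:
```python
from h import *
s,p,M=st(); print(p-np.array([.5171,-.1101,.0624]),s['contact_force'],s['gripper_width'],s['moment'])
a=grab("side","side10")["img"][70:240,170:330]; cv2.imwrite("pics/side10z.png",cv2.resize(cv2.convertScaleAbs(a,alpha=1.7),None,fx=3.5,fy=3.5,interpolation=2))
```

```text
[0.04080463 0.00141577 0.07895507] [ 1.37321851  0.63728924 -3.15729791] 0.039714780558133066 [ 0.01003245 -0.32977835  0.00437517]
```

View pics/side10z.png

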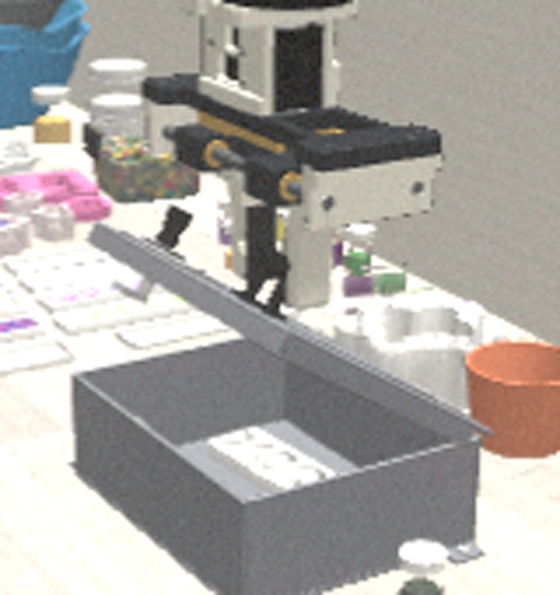

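Request:
play_rows(series=[-0.0028, 0.0027, 0, 0, -0.0028, 0.0028, 0, 0, -0.0027, 0.0028, 0, 0, -0.0026, 0.0029, 0, 0, -0.0026, 0.003, 0, 0])

```text
time_s: 12.23
tcp_pos: [0.5718, -0.1082, 0.1548]
eef_rot: [-113.1, 90.0, 158.6]
contact_force: [0.5, 0.7, -4.2]
gripper_width: 0.0399
```

Request:
play_rows(series=[-0.0025, 0.003, 0, 0, -0.0024, 0.0031, 0, 0, -0.0023, 0.0031, 0, 0, -0.0015, 0.002, 0, 0, 0, 0, 0, 0])

```text
time_s: 12.65
tcp_pos: [0.5833, -0.1078, 0.1636]
eef_rot: [92.3, 90.0, 4.0]
contact_force: [-0.3, 1.3, -3.2]
gripper_width: 0.0397
```

Request:
play_rows(series=[0, 0, 0, 0, 0, 0, 0, 0, 0, 0, 0, 0, 0, 0, 0, 0, 0, 0, 0, 0], squeeze=12)

```text
time_s: 13.07
tcp_pos: [0.5828, -0.1079, 0.1632]
eef_rot: [120.2, 90.0, 31.9]
contact_force: [0.9, 2.2, -4.0]
gripper_width: 0.0398
```

Request:
play_rows(series=[0, 0, 0, 0, 0, 0, 0, 0, 0, 0, 0, 0, 0, 0, 0, 0, 0, 0, 0, 0])

```text
time_s: 13.48
tcp_pos: [0.5828, -0.1079, 0.1633]
eef_rot: [178.5, 90.0, 90.2]
contact_force: [1.0, 1.9, -3.0]
gripper_width: 0.0397
```

Run:
```python
from h import *
s,p,M=st(); print(p-np.array([.5171,-.1101,.0624]),s['contact_force'],s['gripper_width'],s['qd'])
a=grab("side","side11")["img"]; cv2.imwrite("pics/side11z.png",cv2.resize(cv2.convertScaleAbs(a[50:240,150:350],alpha=1.7),None,fx=3,fy=3,interpolation=2))
grab("scene","scene11")
```

```text
[0.06568861 0.00221638 0.10085349] [ 0.97045867  1.9359193  -3.03353111] 0.039709519134225185 [-0.02009439 -0.03435616  0.00624443 -0.03562873  0.02934136  0.0273323 ]
```

View pics/side11z.png

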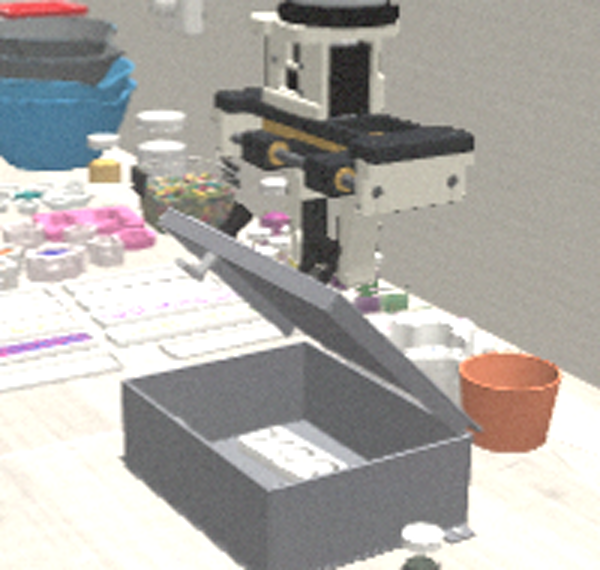

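View pics/scene11.png

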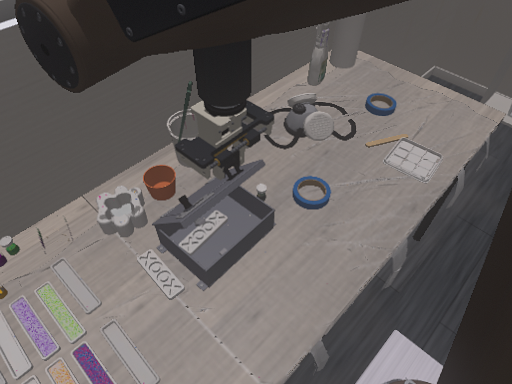

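The cover stands at about 45° (0.78 rad from the tool's travel), steady in the grip. The mould, vial, tape and casting are where they were, so I'll hand in.

```bash
python3 -c "
from plant import close_job,get_state
print(close_job()); s=get_state(); print(s['time_s'],s['tcp_pos'],s['gripper_width'])"
```

```text
the job is handed in; nothing more can be done
None
the job is handed in; nothing more can be done
```

The cover is open at about 45° and I handed the job in while holding it there by its handle. The cover was free with the bolt at the left, so I never touched the bolt.

- **Tug:** I pinched the bar over its 40 mm and pulled up in millimetre steps. At 11 mm of lift, well past the 4 mm of free play, the upward pull was still only 2–3 N. A caught hook would have pulled far harder.
- **Swing:** I followed the hinge arc up to about 0.78 rad, estimated from the tool's travel and seen in the side view.
- **Last checks:** At about 13.5 s the grip was 39.7 mm wide on the bar, the pull about 3 N, and the arm still. In the last pictures the casting, vial, mould and tape looked unmoved; I judged that by eye and did not measure it.
- **What disagreed:** The real fingertips sat about 26–29 mm above the reported TCP. My first pinch therefore closed in the air above the bar without touching it. I measured the offset in the pictures, went lower and gripped again.
- **Side forces:** During the tug, sideways forces of up to about 5 N built up until I corrected the path.

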